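# Switch the lab water station over to the fresh filter with its key

## Task

The water station has a fresh filter cartridge (blue cap) in one bay and a spent one (dark brown, black cap) in the other. Take the red key from its stand, push it fully home in the station's key switch and turn it until it stops towards the fresh cartridge, never over to the spent one; then press the green start button all the way down and let it go. Leave the key standing in the switch, turned to the fresh side, and do not disturb the other things on the bench.

Things in the scene. Friction and masses are not known exactly. Their poses are not given: they have to be found in the camera images.
- station: White box with a grey base band, 200 x 300 x 70 mm (x, y, z), fixed to the bench; origin at the centre of its underside, x away from the robot, y to the left, z up. On its top: the key switch at (-30, 0) mm, the green start button at (-65, -95) mm, two cartridge bays at (20, 100) and (20, -100) mm.
- keyway (a point): Centre of the keyhole mouth, 102 mm above the bench; turns with the brass plug (42 mm across, top level with the mouth), which sits in a fixed aluminium collar 60 mm in diameter on the box. The keyhole is a slot 15.5 mm long along this point's x, 7.5 mm wide along its y, 32 mm deep, chamfered 1.5 mm. A red mark on the plug points along +x of this point; z is up.
- cylinder (a joint): Angle of the key switch plug, rad: 0 when its red mark points along the station's +x; positive is anticlockwise seen from above. Stops at +1.1, where the mark points to the left (+y) bay, and at -1.1, the right (-y) bay. It stays where it is left (friction 0.05 N m).
- key: Key standing in its stand. Origin on its axis at the underside of the steel shoulder disc (22 mm diameter, 6 mm high). Below: steel blade 14 (x) x 6 (y) mm, 26 mm long, last 3 mm narrowed to 11 x 4. Above: red grip 30 (x) x 8 (y) mm, from 6 to 46 mm above the origin. Fully home when the shoulder rests on the plug (origin at the keyway point); fits either way round. About 45 g.
- key_stand: Grey block 60 x 60 x 34 mm fixed to the bench, origin at the centre of its underside; the key's blade hangs in a 16 x 8 mm slot in its middle (long along x), shoulder on its top.
- fresh_filter: Fresh filter cartridge: white cylinder 44 mm diameter with a blue cap 48 mm in diameter, 70 mm high, fixed upright in the left or right bay of the station (top 144 mm above the bench); origin at the centre of its underside.
- spent_filter: Spent filter cartridge: the same but dark brown with a black cap, in the other bay.
- start_top (a point): Centre of the top of the green start button, 28 mm diameter, in a black housing on the station's top; pressed straight down.
- start (a joint): Travel of the start button, m: 0 up, 0.006 fully down (about 5 N); springs back.
- beaker: Clear glass beaker, 70 mm diameter, 90 mm high, loose; origin under its centre.
- wash_bottle: White bottle with a red cap, 64 mm diameter, 170 mm high, loose; origin under its centre.
- sample_jar: Amber jar with a blue cap, 56 mm diameter, 80 mm high, loose; origin under its centre.
- tip_box: Blue plastic box, 120 x 85 x 55 mm, loose; origin under its centre.
- dish: Low steel dish, 90 mm diameter, 16 mm high, loose; origin under its centre.
There are look-alikes about, which are no part of the job. Of the things like the key, leave any that is orange, purple or turquoise; of the rest the smaller one is meant.

How it is judged:
By the outcome, as a careful person would: the job done as asked, in the order asked, and still so for the second after the job is handed in, with the robot touching nothing.
It also fails if it takes over 58 s, if anything falls off the work surface, if the arm or the gripper's body presses on something with over 40 N, if the wrist force passes 120 N, or if a joint passes its speed limit or range.

## Robot

A 6-joint arm with a two-finger parallel gripper is mounted at the origin on the work surface. World frame = base frame: x ahead of the robot, y to its left, z up, the work surface at z = 0. Lengths are in m, angles in degrees, forces in N, time in s.
With the tool pointing down it reaches from about 0.35 to 0.875 m from the base axis. Payload 4.2 kg.
Tool frame: the origin (TCP) lies midway between the tips of the shut fingers; the grasp point (between the pads) lies 19 mm behind it; y points along the fingers, z is the direction in which the jaws open and shut, and the axes are right-handed (so a half turn about y gives the same grasp; the last joint's range is limited). The gripper opens to 87 mm and grips with 3 to 60 N. Pads are 19 mm wide; open, the fingers measure 117 mm over their backs; the gripper's body (75 mm by 190 mm) begins 51 mm behind the grasp point.
Start: joints at [87.869, 22.042, 0.453, 0, -68.411, -14.817], TCP at [0.182, 0.598, 0.223] pointing down, gripper open.
Joint ranges: [-179.83, 179.83], [-69.29, 118.12], [-61.27, 80.66], [-181.25, 117.63], [-171.15, -9.14], [-177.46, 177.46]. Speed limits (degrees/s): [159.86, 159.86, 180, 180, 180, 180].

## Interface

Orientations are given as [roll, pitch, yaw] about the fixed x, y, z axes, in that order (R = Rz(yaw) Ry(pitch) Rx(roll)).
In Python, from workcell import env gives the robot as it stands. The module is installed in compiled form; this text tells all that it offers. Calls block until the motion is done:
- env.goto(position, orientation): joint-space move of the TCP to a pose.
- env.move_straight(position, rotation=None, rate=0.15, force_limit=None): straight line of the TCP; rotation=None keeps the orientation; rate is the mean speed in m/s. With force_limit (N) it stops when the force on the tool has changed by that much, and returns True; else False.
- env.set_joints(angles): joint-space move.
- env.gripper_to(opening, grasp_force=None): opening from 0.0 (shut) to 1.0 (fully open); grasp_force is the grip in N (None keeps the last); returns when the fingers have stopped.
- env.dwell(seconds).
- env.inverse_kinematics(position, orientation): joint angles nearest the present ones, or None.
- env.read_state(): the state.
- env.grab_frame(name): name is "side" or "top"; returns a dict with "image" (384x512x3 uint8, blue, green, red), "fx", "fy", "cx", "cy" (pixels), "position" and "orientation" of the camera in the world. Camera axes: x right, y up, looking along -z (the intrinsics and any distortion apply to the point x, -y, -z); pixel columns grow to the right and rows downward; lengths in m; the calibration is good to about 2 mm. A picture is of the moment at which its call begins. There is no depth.
A pose or a line that the arm cannot do raises env.Unreachable and nothing moves.
- env.close_job(): hands the job in, once; it reports no verdict.
Trained networks look in a picture, given as the dict that the camera call returned (one of the last four; its "shot" number tells which), for a name from the list of things; names that differ only in an ending like _2 or _b are one class to them, and where a whole thing is asked for, a point or a joint stands for the part that bears it (a point fixed in the world has none). Each returns a list of dicts, best first, with "score" (0 to 1); they miss things now and then, are a little off and sometimes report something else, mostly with a low value. They report only what shows in the picture. A call takes as long as a camera call. They do not tell look-alikes from the thing itself.
- env.search_frame(picture, thing): "xyz" ([x, y, z] in m, in world coordinates, good to about 4 mm: the middle of the surface that is visible of it).
- env.trace(picture, thing): "mask" (384x512 bool, what is visible of it).
The state is a dict: "clock": time; "joint_positions": joint angles; "qvel": joint speeds; "joint_torque": joint torques, N m; "position": TCP position; "tool_rot": TCP orientation; "force": force on the tool from outside, world axes, zero at the start; "wrist_torque": the same for the moment, N m; "opening": opening from 0.0 (shut) to 1.0 (fully open).
Only numpy, scipy, OpenCV 4.12 (cv2) and the standard library are available. Lean on these libraries where they do the work, as an engineer would, in place of code of your own. Each camera call takes 0.05 s, during which the arm holds its last target. There are 200 camera calls.

## Working session

There is one attempt and no reset: what is moved stays moved. The work goes in short steps, each a Python script; the robot and the scene stay as the last script left them, time stands still between calls to the robot, and variables do not carry over. Pictures are saved under pics/ and viewed, about 8 in all and at most 12, crops included, and the job is handed in when it is done.

```bash
mkdir -p pics; python3 - <<'E'
from workcell import env
import cv2,numpy as np,pickle
for n in("top","side"):
    p=env.grab_frame(n); cv2.imwrite(f"pics/{n}0.png",p["image"]); pickle.dump(p,open(n+"0.pkl","wb"))
    print(n,{k:np.round(v,3).tolist() if k!="image" else 0 for k,v in p.items() if k!='image'})
    for t in("station","keyway","key","key_stand","fresh_filter","spent_filter","start_top","beaker","wash_bottle","sample_jar","tip_box","dish"):
        print(t,[(np.round(d["xyz"],3).tolist(),round(d["score"],2)) for d in env.search_frame(p,t)])
print(env.read_state())
E
```

```text
top {'fx': 495.244, 'fy': 495.244, 'cx': 258.272, 'cy': 191.632, 'position': [0.421, -0.011, 1.703], 'orientation': [5.977, 0.319, -90.227], 'shot': 1}
station [([0.617, 0.064, 0.075], 0.84)]
keyway [([0.598, 0.063, 0.104], 0.48), ([0.578, -0.04, 0.088], 0.4), ([0.492, -0.48, 0.078], 0.4)]
key [([0.534, -0.192, 0.069], 0.6), ([0.561, -0.277, 0.068], 0.56), ([0.644, -0.263, 0.086], 0.54)]
key_stand [([0.555, -0.273, 0.034], 0.7), ([0.742, -0.259, 0.114], 0.16)]
fresh_filter [([0.66, -0.026, 0.139], 0.51)]
spent_filter [([0.663, -0.028, 0.142], 0.76), ([0.556, -0.273, 0.032], 0.3)]
start_top [([0.578, -0.041, 0.089], 0.57)]
beaker [([0.652, -0.456, 0.044], 0.89)]
wash_bottle [([0.745, -0.255, 0.114], 0.63), ([0.577, -0.039, 0.088], 0.49)]
sample_jar [([0.489, -0.477, 0.078], 0.88), ([0.44, 0.405, 0.01], 0.36), ([0.562, -0.275, 0.068], 0.16)]
tip_box [([0.62, 0.432, 0.054], 0.59)]
dish [([0.44, 0.404, 0.008], 0.77), ([0.744, -0.259, 0.113], 0.18)]
side {'fx': 459.061, 'fy': 459.061, 'cx': 255.452, 'cy': 189.81, 'position': [-0.321, -0.887, 0.999], 'orientation': [54.628, -0.476, -44.298
[... 601 characters left out ...]
[([0.449, 0.413, 0.009], 0.75)]
{'clock': 1.3, 'joint_positions': array([ 8.78686887e+01,  2.20414018e+01,  4.50555679e-01,  1.41917716e-03,
       -6.84090021e+01, -1.48171026e+01]), 'qvel': array([-0.0248793 ,  0.01256304,  0.02739872, -0.01063614, -0.068045  ,
       -0.05429282]), 'joint_torque': array([ 1.72813670e-04, -3.90463221e+01,  1.87620252e+01,  4.22448859e+00,
        1.53871276e-02, -2.42464711e-05]), 'position': array([0.18216661, 0.5978393 , 0.22254251]), 'tool_rot': array([-9.00004842e+01,  1.23691688e-03,  1.63052108e+02]), 'force': array([-0.36056804,  0.29413009, -1.08287112]), 'wrist_torque': array([ 0.00593857, -0.02420525, -0.03682112]), 'opening': 0.9944203554618307}
```

```bash
python3 - <<'E'
import cv2,numpy as np
t=cv2.imread("pics/top0.png");s=cv2.imread("pics/side0.png")
# region y -0.4..0.2
cv2.imwrite("pics/top0b.png",cv2.resize(t[50:350,140:440],None,fx=2,fy=2,interpolation=cv2.INTER_CUBIC))
cv2.imwrite("pics/side0b.png",cv2.resize(s,(800,600),interpolation=cv2.INTER_CUBIC))
E
```

```text
(no output)
```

View pics/top0.png

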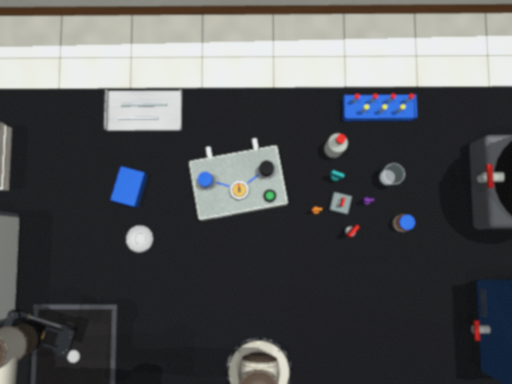

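View pics/side0b.png

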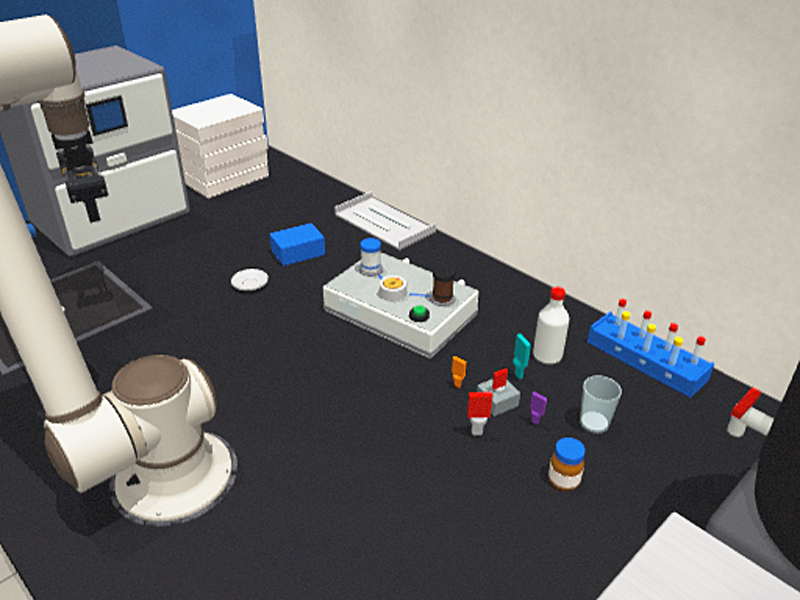

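```bash
python3 - <<'E'
import cv2,numpy as np
t=cv2.imread("pics/top0.png");s=cv2.imread("pics/side0.png")
f=lambda a,k:cv2.resize(a,None,fx=k,fy=k,interpolation=cv2.INTER_CUBIC)
a=f(t[160:245,300:400],4) #400x340
b=f(t[140:225,185:292],4)
c=f(s[205:285,280:380],4)
d=f(s[145:230,200:310],4)
z=np.zeros((600+100,840,3),np.uint8)
def put(i,y,x): z[y:y+i.shape[0],x:x+i.shape[1]]=i
put(a,0,0);put(b[:, :],0,405);put(c,345,0);put(d[:,:],345,400)
cv2.imwrite("pics/z1.png",cv2.resize(z,(720,600)))
E
```

```text
(no output)
```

View pics/z1.png

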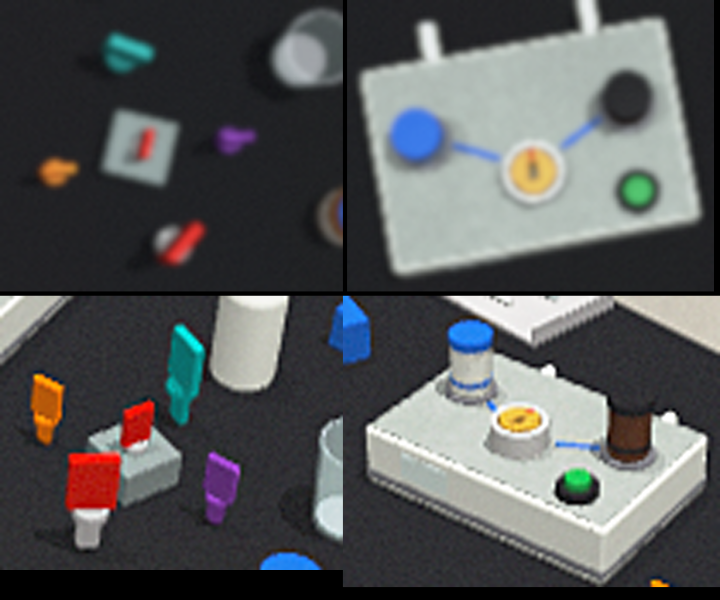

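```bash
cat > vis.py <<'E'
import cv2,numpy as np,pickle
from scipy.spatial.transform import Rotation as R
from scipy.optimize import minimize
def load(n): return pickle.load(open(n+".pkl","rb"))
def proj(c,P):
    q=R.from_euler("xyz",c["orientation"],degrees=True).inv().apply(np.atleast_2d(P)-c["position"])
    return np.c_[c["cx"]+c["fx"]*q[:,0]/-q[:,2], c["cy"]-c["fy"]*q[:,1]/-q[:,2]]
def unproj(c,uv,z):
    d=R.from_euler("xyz",c["orientation"],degrees=True).apply([(uv[0]-c["cx"])/c["fx"],-(uv[1]-c["cy"])/c["fy"],-1])
    p=np.array(c["position"]); return p+d*(z-p[2])/d[2]
def box(x,y,yaw,lx,ly,z0,z1):
    g=np.array([[a*lx/2,b*ly/2,z] for a in(-1,1) for b in(-1,1) for z in(z0,z1)])
    return R.from_euler("z",yaw).apply(g)+[x,y,0]
def render(c,P,win,k=8):
    u0,v0,w,h=win; m=np.zeros((h*k,w*k),np.uint8)
    q=(proj(c,P)-[u0,v0]+.5)*k-.5
    cv2.fillConvexPoly(m,cv2.convexHull(np.round(q*16).astype(np.int32)),255,shift=4)
    return cv2.GaussianBlur(cv2.resize(m,(w,h),interpolation=cv2.INTER_AREA)/255.,(0,0),.6)
def fit(cams,softs,wins,dims,x0):
    def cost(p):
        e=0
        for c,s,w in zip(cams,softs,wins):
            m=render(c,box(p[0],p[1],p[2],*dims),w); a=(m*s).sum()/max((m*m).sum(),1e-6)
            e+=((s-a*m)**2).sum()/(s**2).sum()
        return e
    sim=np.array([x0]+[np.array(x0)+d for d in([.006,0,0],[0,.006,0],[0,0,.3])])
    r=minimize(cost,x0,method="Nelder-Mead",options=dict(initial_simplex=sim,xatol=1e-5,fatol=1e-5)); return r.x,r.fun
def red(img): f=img.astype(float); return np.clip((f[...,2]-f[...,:2].max(2)-25)/120,0,1)
def blobc(s,uv,r):
    u,v=[int(round(t)) for t in uv]; V,U=np.mgrid[v-r:v+r+1,u-r:u+r+1]; w=s[v-r:v+r+1,u-r:u+r+1]
    return np.array([(U*w).sum(),(V*w).sum()])/w.sum(),w.sum()
E
python3 - <<'E'
from vis import *
T,S=load("top0"),load("side0")
g0=np.array([.558,-.277,.06])
sets={}
for nm,cams in(("top",[T]),("side",[S]),("both",[T,S])):
    softs,wins=[],[]
    for c in cams:
        u,v=proj(c,g0)[0].round().astype(int); h=9 if c is T else 13
        wins.append((u-h,v-h,2*h,2*h)); softs.append(red(c["image"])[v-h:v+h,u-h:u+h])
    best=min((fit(cams,softs,wins,(.03,.008,.04,.08),[*g0[:2],y]) for y in(-.6,0,.6)),key=lambda r:r[1])
    print("key",nm,best[0][:2].round(4),np.degrees(best[0][2]).round(1),round(best[1],3))
def hsv(c): return cv2.cvtColor(c["image"],cv2.COLOR_BGR2HSV).astype(int)
k0=np.array([.597,.064,.102])
for n,c in(("top",T),("side",S)):
    H=hsv(c); br=((H[...,0]>10)&(H[...,0]<35)&(H[...,1]>90)&(H[...,2]>110)).astype(float)
    uv=proj(c,k0)[0]; r=11
    u,v=uv.round().astype(int); w=br[v-r:v+r+1,u-r:u+r+1].astype(np.uint8)
    hull=cv2.convexHull(np.argwhere(w)[:,::-1].astype(np.int32)); M=cv2.moments(hull)
    cc=np.array([M["m10"],M["m01"]])/M["m00"]+[u-r,v-r]
    rc,a=blobc(red(c["image"]),uv,9)
    K=unproj(c,cc,.102); m=unproj(c,rc,.102)
    print(n,"plug",K.round(4),"mark",m.round(4),a.round(1),"dir",np.degrees(np.arctan2(*(m-K)[1::-1])).round(1))
    gm=((H[...,0]>45)&(H[...,0]<85)&(H[...,1]>100)).astype(float); gc,_=blobc(gm,proj(c,[.578,-.041,.09])[0],10)
    print(" button",unproj(c,gc,.09).round(4))
    bm=((H[...,0]>100)&(H[...,0]<125)&(H[...,1]>140)).astype(float)
    if c is T: bc,_=blobc(bm,proj(c,[.615,.165,.14])[0],11); print(" blue",unproj(c,bc,.142).round(4))
    kc,_=blobc((c["image"].max(2)<60).astype(float),proj(c,[.662,-.027,.142])[0],9); print(" black",unproj(c,kc,.142).round(4))
# stand yaw: grey mask in top
u,v=proj(T,[.555,-.275,.034])[0].round().astype(int); r=18
w=(cv2.resize(T["image"][v-r:v+r,u-r:u+r],None,fx=4,fy=4,interpolation=cv2.INTER_CUBIC).max(2)>90).astype(np.uint8)
n,l,st,ce=cv2.connectedComponentsWithStats(w); i=l[4*r,4*r] or 1+st[1:,4].argmax()
rect=cv2.minAreaRect(np.argwhere(l==i)[:,::-1].astype(np.float32)); ce=np.array(rect[0])/4+[u-r,v-r]-.4
print("stand",unproj(T,ce,.03).round(4),rect)
# station top quad
w=(T["image"].min(2)>100).astype(np.uint8); w=cv2.morphologyEx(w,cv2.MORPH_OPEN,np.ones((13,13)))
n,l,st,ce=cv2.connectedComponentsWithStats(w); u,v=proj(T,[.6,.0,.07])[0].round().astype(int)
rect=cv2.minAreaRect(np.argwhere(l==l[v,u])[:,::-1].astype(np.float32)); print("station",rect,unproj(T,rect[0],.07).round(4))
E
```

```text
key top [ 0.5591 -0.2819] -19.2 0.196
key side [ 0.5587 -0.2769] -7.7 0.298
key both [ 0.557  -0.2802] -15.9 0.606
top plug [0.5961 0.0602 0.102 ] mark [0.6001 0.062  0.102 ] 13.4 dir 24.4
 button [ 0.5785 -0.0388  0.09  ]
 blue [0.626  0.1672 0.142 ]
 black [ 0.6585 -0.0274  0.142 ]
side plug [0.5931 0.0614 0.102 ] mark [0.596  0.0614 0.102 ] 12.9 dir 0.6
 button [ 0.5733 -0.0406  0.09  ]
 black [ 0.6732 -0.0194  0.142 ]
stand [ 0.5583 -0.2803  0.03  ] ((79.38235473632812, 71.47058868408203), (77.1263198852539, 75.91365051269531), 14.03624439239502)
station ((237.40670776367188, 181.8008575439453), (62.318424224853516, 91.71753692626953), 78.92979431152344) [0.6254 0.0667 0.07  ]
```

```bash
python3 - <<'E'
from workcell import env
import numpy as np
K=(.5585,-.2800);W=(.595,.061)
best=None
for off in(0,180):
    js=[env.inverse_kinematics([*p,z],[-90,0,a+off]) for p,z,a in((K,.044,-14.3),(W,.14,8),(W,.112,78))]
    print(off,[None if j is None else np.round(j,0) for j in js])
    if all(j is not None for j in js):
        m=max(abs(j[5]) for j in js); best=min(best or (m,off),(m,off))
off=best[1]; yaw=-14.3+off
print(best, env.read_state()["clock"])
env.gripper_to(.45)
s=env.read_state()["position"]
env.goto([*K,.25],[-90,0,yaw])
env.move_straight([*K,.09],rate=.2)
hit=env.move_straight([*K,.044],rate=.08,force_limit=6)
st=env.read_state(); print(hit,st["position"],st["force"],st["clock"],st["tool_rot"])
import cv2,pickle
p=env.grab_frame("side"); cv2.imwrite("pics/s1.png",cv2.resize(p["image"][190:300,260:400],None,fx=4,fy=4,interpolation=cv2.INTER_CUBIC))
p=env.grab_frame("top"); pickle.dump(p,open("top1.pkl","wb"))
a=cv2.imread("pics/top0.png")[172:206,222:256]; b=cv2.imread("pics/side0.png")[165:200,232:272]
z=np.zeros((420,860,3),np.uint8);a=cv2.resize(a,(408,408),interpolation=cv2.INTER_CUBIC);b=cv2.resize(b,(440,385),interpolation=cv2.INTER_CUBIC)
z[:408,:408]=a;z[:385,415:855]=b;cv2.imwrite("pics/plug.png",cv2.resize(z,(780,381)))
E
```

```text
0 [array([-12.,  32., -12.,  -0., -47., -92.]), array([  21.,   23.,  -10.,   -0.,  -57., -103.]), array([ 21.,  25., -12.,   0., -53., -33.])]
180 [array([-12.,  32., -12.,   0., -47.,  88.]), array([ 21.,  23., -10.,   0., -57.,  77.]), array([ 21.,  25., -12.,   0., -53., 147.])]
(np.float64(103.34956654294133), 0) 1.3
False [ 0.55886107 -0.28016515  0.0442109 ] [-0.41401413  0.0213604   0.44902867] 7.3417 [-9.00131165e+01 -3.20354383e-02 -1.42882878e+01]
```

View pics/s1.png

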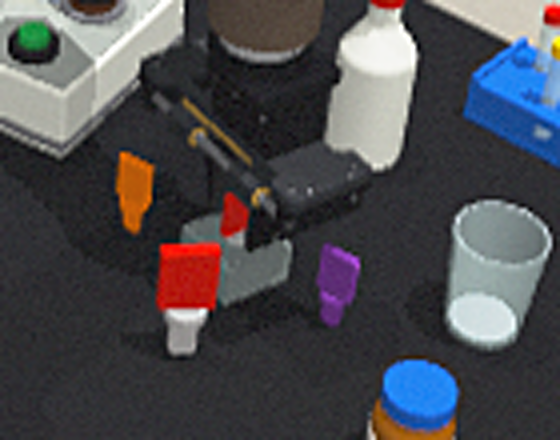

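View pics/plug.png

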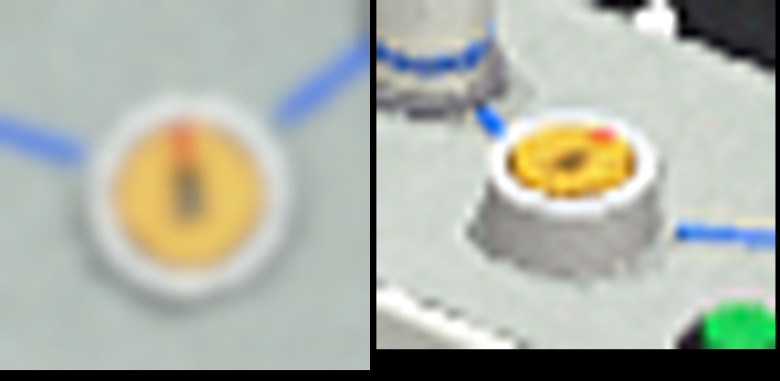

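```bash
python3 - <<'E'
from vis import *
from workcell import env
T,S=load("top0"),load("side0")
for n,c in(("top",T),("side",S)):
    K0=np.array([.595,.061,.102])
    # metric rectified patch of plane z=.102, 0.5 mm/px, up=+x, left=+y
    h=60; q=np.array([[-h,-h],[h,-h],[h,h],[-h,h]],float)
    P=np.c_[K0[0]-q[:,1]*.0005,K0[1]-q[:,0]*.0005,np.full(4,.102)]
    H=cv2.getPerspectiveTransform((q+h).astype(np.float32),proj(c,P).astype(np.float32))
    im=cv2.warpPerspective(c["image"],H,(2*h+1,2*h+1),flags=cv2.INTER_CUBIC|cv2.WARP_INVERSE_MAP)
    f=im.astype(float); V,U=np.mgrid[-h:h+1,-h:h+1]; hs=cv2.cvtColor(im,cv2.COLOR_BGR2HSV).astype(int)
    br=(hs[...,1]>110)&((hs[...,0]<35))&(np.hypot(U,V)<52)
    hull=cv2.convexHull(np.argwhere(br)[:,::-1].astype(np.int32)); (cu,cv),rad=cv2.minEnclosingCircle(hull); M=cv2.moments(hull);cu,cv=M["m10"]/M["m00"]-h,M["m01"]/M["m00"]-h
    r=np.hypot(U-cu,V-cv)
    d=np.where(r<20,np.clip(150-f[...,2],0,None),0)
    dm=lambda w:(np.array([(U*w).sum(),(V*w).sum()])/w.sum())
    sc=dm(d); A=np.array([(d*(U-sc[0])**2).sum(),(d*(V-sc[1])**2).sum(),(d*(U-sc[0])*(V-sc[1])).sum()])
    ax=np.degrees(.5*np.arctan2(2*-A[2],A[1]-A[0])) if 0 else np.degrees(.5*np.arctan2(2*A[2],A[1]-A[0]))
    mk=np.where((r<46)&(r>12),np.clip(f[...,2]-f[...,1]-100 if 0 else (f[...,2]-f[...,1])-np.percentile((f[...,2]-f[...,1])[r<38],88),0,None),0); mc=dm(mk)
    w=lambda p:(K0[:2]-np.array([p[1],p[0]])*.0005).round(4)
    print(n,"disc",w((cu,cv)),"R",(M["m00"]/np.pi)**.5*.5,"slot",w(sc),"axis",round(ax,1),"mark",w(mc),"dir slot",np.degrees(np.arctan2(-(mc-sc)[0],-(mc-sc)[1])).round(1),"disc",np.degrees(np.arctan2(-(mc[0]-cu),-(mc[1]-cv))).round(1))
env.gripper_to(0.0,grasp_force=30)
st=env.read_state();print(st["opening"],st["position"],st["force"])
env.move_straight([.5585,-.28,.15],rate=.12)
st=env.read_state();print(st["opening"],st["position"],st["force"],st["clock"])
p=env.grab_frame("side"); cv2.imwrite("pics/s2.png",cv2.resize(p["image"][150:290,250:400],None,fx=4,fy=4,interpolation=cv2.INTER_CUBIC));pickle.dump(p,open("side2.pkl","wb"))
E
```

```text
top disc [0.5961 0.0606] R 19.542064526272625 slot [0.597  0.0606] axis 7.5 mark [0.6109 0.0623] dir slot 6.8 disc 6.5
side disc [0.5942 0.0623] R 21.688301784789346 slot [0.5932 0.0623] axis 10.3 mark [0.6105 0.0658] dir slot 11.5 disc 12.3
0.08668823214290773 [ 0.55853009 -0.28000888  0.04407094] [-0.21684711  0.27306977  0.54568516]
0.08836577510554675 [ 0.55785724 -0.27975446  0.14898525] [-0.17011055 -0.79936943 -0.68474806] 9.1167
```

View pics/s2.png

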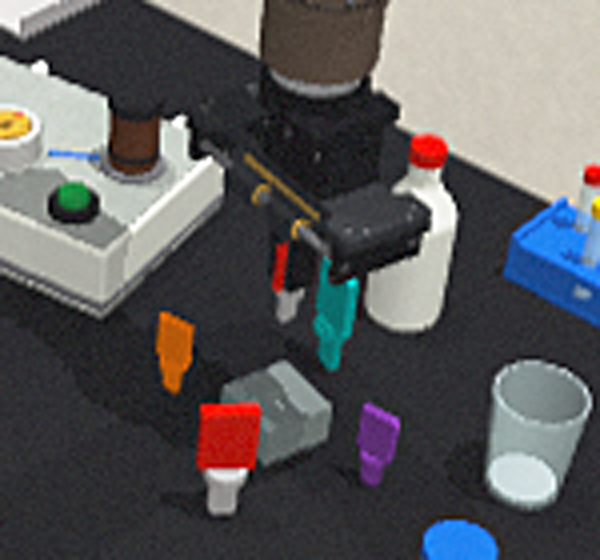

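```bash
python3 - <<'E'
from workcell import env
import numpy as np,cv2,pickle
K=np.array([.595,.0613]); yaw=9.
env.move_straight([.5585,-.28,.22],rate=.25)
env.goto([*K,.22],[-90,0,yaw])
env.move_straight([*K,.146],rate=.15); env.dwell(.2)
s=env.read_state();f0=s["force"].copy();print("hover",s["position"].round(4),f0.round(2),s["clock"])
p=env.grab_frame("side"); pickle.dump(p,open("side3.pkl","wb"))
cv2.imwrite("pics/s3.png",cv2.resize(p["image"][130:220,200:310],None,fx=5,fy=5,interpolation=cv2.INTER_CUBIC))
hit=env.move_straight([*K,.1105],rate=.03,force_limit=8)
s=env.read_state();print(hit,s["position"].round(4),(s["force"]-f0).round(2),s["wrist_torque"].round(3),s["clock"],s["opening"])
p=env.grab_frame("side");cv2.imwrite("pics/s4.png",np.hstack([cv2.imread("pics/s3.png")[:,:390],cv2.resize(p["image"][130:220,200:310],None,fx=5,fy=5,interpolation=cv2.INTER_CUBIC)[:,:390]]))
E
```

```text
hover [0.5958 0.0614 0.1473] [ 0.05  0.07 -0.63] 11.7333
True [0.5953 0.0613 0.1342] [-0.34  0.18  4.83] [ 0.146  0.216 -0.043] 12.375 0.08835191498581518
```

View pics/s4.png

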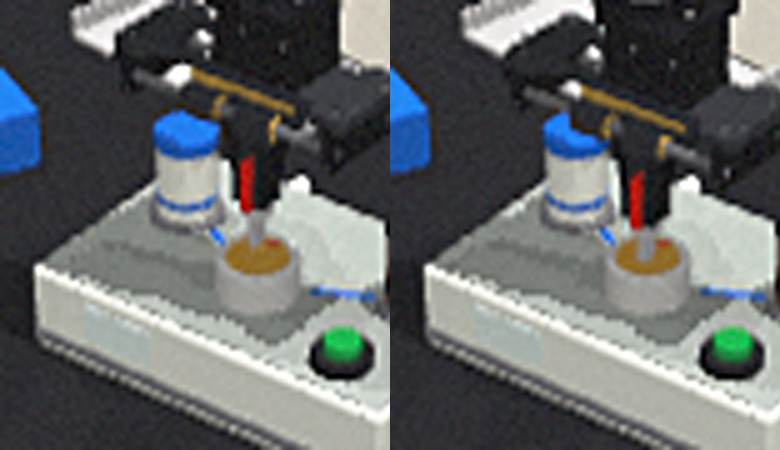

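```bash
cat > ins.py <<'E'
from workcell import env
import numpy as np
c,s=np.cos(np.radians(9)),np.sin(np.radians(9)); Rk=np.array([[c,-s],[s,c]])
def push(off,yaw,z0,lim=10,zt=.109):
    xy=np.array([.595,.0613])+Rk@np.array(off)/1000
    env.move_straight([*xy,z0+.0008],[-90,0,yaw],rate=.02)
    f0=env.read_state()["force"].copy()
    h=env.move_straight([*xy,zt],rate=.03,force_limit=lim); st=env.read_state()
    f=st["force"]; fk=Rk.T@f[:2]
    print(off,yaw,h,"z",st["position"][2].round(4),"Fkey",fk.round(1),f[2].round(1),"T",st["wrist_torque"].round(2),"t",round(st["clock"],1))
    return st["position"][2]
E
python3 - <<'E'
from ins import *
z=env.read_state()["position"][2]
for off,yaw in [((0,0),9),((1.5,0),9),((-1.5,0),9),((0,1.5),9),((0,-1.5),9),((0,0),12),((0,0),6)]:
    z=push(off,yaw,.1345)
    if z<.1315: break
E
```

```text
(0, 0) 9 True z 0.1342 Fkey [-0.1  0.6] 3.8 T [0.27 0.38 0.04] t 13.0
(1.5, 0) 9 True z 0.112 Fkey [-0.4  1.2] 3.9 T [ 0.13  0.09 -0.01] t 14.0
```

```bash
python3 - <<'E'
from ins import *
st=env.read_state(); xy=np.array([.595,.0613])+Rk@np.array([1.5,0])/1000
h=env.move_straight([*xy,.108],rate=.02,force_limit=15); st=env.read_state();print(h,st["position"].round(4),st["force"].round(1),st["opening"])
z=st["position"][2]-.0005
env.move_straight([*xy,z],rate=.02); st=env.read_state(); T0=st["wrist_torque"][2]
print("relaxed",st["force"].round(1),T0)
yaw=9
while yaw<82:
    yaw+=4 if yaw<66 else 2
    env.move_straight([*xy,z],[-90,0,yaw],rate=.1); st=env.read_state(); f=st["force"]; t=st["wrist_torque"][2]-T0
    print(yaw,st["tool_rot"][2].round(1),"F",f.round(1),"Tz",t.round(3),"op",st["opening"].round(4),"t",round(st["clock"],1))
    xy=xy+np.clip(f[:2]*1e-4,-.0005,.0005)
    if abs(t)>.3 or np.abs(f).max()>25: break
print(st["position"])
E
```

```text
True [0.5965 0.0614 0.112 ] [-0.6 -0.   3.5] 0.08824710049014663
relaxed [-1.1  0.   5.2] 0.015129614210551128Traceback (most recent call last):
  File "<stdin>", line 11, in <module>
AttributeError: 'float' object has no attribute 'round'
```

```bash
python3 - <<'E'
from ins import *
xy=np.array([.595,.0613])+Rk@np.array([1.5,0])/1000; z=.1115; T0=.015
yaw=9
while yaw<82:
    yaw+=4 if yaw<66 else 2
    env.move_straight([*xy,z],[-90,0,yaw],rate=.1); st=env.read_state(); f=st["force"]; t=st["wrist_torque"][2]-T0
    print(yaw,"%.1f"%st["tool_rot"][2],"F",f.round(1),"Tz %.3f op %.4f t %.1f"%(t,st["opening"],st["clock"]))
    xy=xy+np.clip(f[:2]*1e-4,-.0005,.0005)
    if abs(t)>.3 or np.abs(f).max()>25: break
print(st["position"],xy)
E
```

```text
13 12.9 F [-2.1 -1.   5.3] Tz 0.008 op 0.0925 t 15.0
17 16.9 F [-0.7 -1.1  5. ] Tz -0.004 op 0.0931 t 15.2
21 20.9 F [ 0.1 -0.5  5.1] Tz -0.038 op 0.0870 t 15.5
25 24.9 F [-1.  -1.2  4.6] Tz 0.027 op 0.0891 t 15.7
29 28.8 F [-0.5 -0.2  4.7] Tz -0.018 op 0.0898 t 16.0
33 32.8 F [-0.4 -1.2  5.1] Tz -0.027 op 0.0888 t 16.2
37 36.8 F [1.3 0.2 4.8] Tz -0.009 op 0.0890 t 16.5
41 40.8 F [-0.4  0.1  5.7] Tz -0.052 op 0.0902 t 16.7
45 44.8 F [-0.6 -0.4  6.8] Tz -0.005 op 0.0915 t 17.0
49 48.8 F [0.2 0.2 5.3] Tz -0.013 op 0.0897 t 17.2
53 52.8 F [ 0.9 -0.4  5.2] Tz -0.062 op 0.0923 t 17.5
57 56.8 F [ 1.1 -0.7  5.2] Tz -0.064 op 0.0918 t 17.7
61 60.8 F [0.4 0.2 5.2] Tz 0.002 op 0.0883 t 18.0
65 64.8 F [-0.2 -0.6  5.5] Tz -0.031 op 0.0912 t 18.2
69 68.8 F [ 0.4 -0.8  5.5] Tz 0.045 op 0.0928 t 18.5
71 70.8 F [ 1.  -1.2  4.7] Tz -0.057 op 0.0897 t 18.7
73 72.8 F [0.1 0.3 6.6] Tz 0.041 op 0.0904 t 19.0
75 74.8 F [0.2 1.4 5.8] Tz -0.010 op 0.0876 t 19.2
77 76.8 F [ 0.3 -0.   4.8] Tz -0.068 op 0.0896 t 19.5
79 78.8 F [-0.6  0.2  5.6] Tz -0.021 op 0.0900 t 19.7
81 80.8 F [ 0.2 -0.3  4. ] Tz -0.024 op 0.0883 t 20.0
83 82.7 F [ 0.6 -0.8  5.8] Tz -0.207 op 0.0898 t 20.2
[0.5972015  0.06101816 0.11198203] [0.59651208 0.06074915]
```

```bash
python3 - <<'E'
from workcell import env
import numpy as np,cv2
def tz(): 
    v=[]
    for _ in range(4): env.dwell(.03); v.append(env.read_state()["wrist_torque"][2])
    return np.mean(v)-.015
xy=[.5965,.0607];yaw=83;print("83",tz())
while yaw<90:
    yaw+=1.5; env.move_straight([*xy,.1115],[-90,0,yaw],rate=.1); t=tz(); st=env.read_state()
    print(yaw,st["tool_rot"][2],t,st["force"].round(1),st["opening"])
    if abs(t)>.4: break
p=env.grab_frame("side");i=cv2.resize(p["image"][120:210,200:290],None,fx=5,fy=5,interpolation=cv2.INTER_CUBIC)
p=env.grab_frame("top");j=cv2.resize(p["image"][145:220,190:290],None,fx=4,fy=4,interpolation=cv2.INTER_CUBIC)
z=np.zeros((450,780,3),np.uint8);z[:,:380]=i[:,:380];z[:300,380:780]=j;cv2.imwrite("pics/t5.png",z);print(st["clock"])
E
```

```text
83 -0.15116703464447745
84.5 84.1938222833098 -0.26614257567770183 [ 0.5 -0.1  5. ] 0.08703500660585789
86.0 85.65937118019959 -0.3953465798577612 [0.4 0.7 5. ] 0.09175974634775323
87.5 87.13311851406799 -0.5244044960043942 [-0.4 -0.2  4.7] 0.09514680667908254
21.4917
```

```bash
python3 - <<'E'
from workcell import env
import numpy as np,cv2,pickle
xy=[.5965,.0607]
env.move_straight([*xy,.1115],[-90,0,82.3],rate=.1)
env.dwell(.1);print(env.read_state()["wrist_torque"])
env.gripper_to(.3)
env.move_straight([*xy,.24],rate=.15)
env.goto([.5785,-.16,.26],[-90,0,82.3]); print(env.read_state()["clock"])
p=env.grab_frame("side");i=cv2.resize(p["image"][130:210,200:300],None,fx=5,fy=5,interpolation=cv2.INTER_CUBIC);pickle.dump(p,open("side6.pkl","wb"))
p=env.grab_frame("top");j=cv2.resize(p["image"][165:215,215:265],None,fx=8,fy=8,interpolation=cv2.INTER_CUBIC);pickle.dump(p,open("top6.pkl","wb"))
z=np.zeros((400,800,3),np.uint8);z[:,:400]=i[:,:400];z[:,400:]=j;cv2.imwrite("pics/t6.png",z)
E
```

```text
[ 0.09816615 -0.08612045 -0.13619012]
24.5
```

View pics/t6.png

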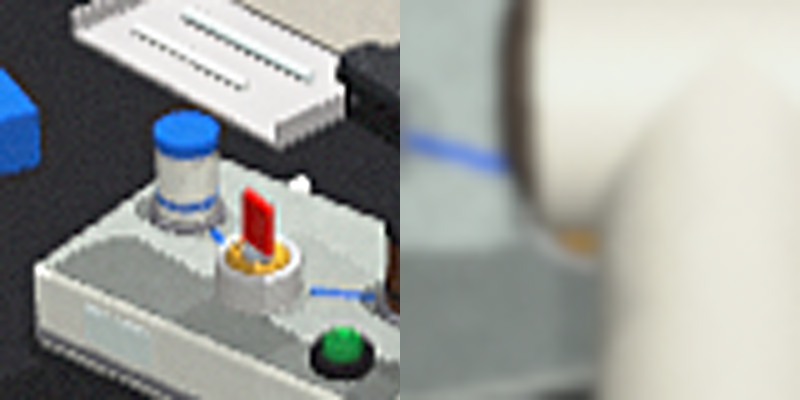

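```bash
python3 - <<'E'
from workcell import env
import numpy as np
B=[.5783,-.0388]
env.gripper_to(0.0)
env.goto([*B,.2],[-90,0,45])
env.move_straight([*B,.105],rate=.12)
h=env.move_straight([*B,.07],rate=.015,force_limit=3); st=env.read_state();print("touch",h,st["position"].round(4),st["force"].round(1))
h=env.move_straight([*B,.07],rate=.02,force_limit=15); st=env.read_state();print("bottom",h,st["position"].round(4),st["force"].round(1))
z=st["position"][2]
env.move_straight([*B,z-.001],rate=.02,force_limit=20); env.dwell(.3); st=env.read_state();print("hold",st["position"].round(4),st["force"].round(1),st["clock"])
p=env.grab_frame("side")
env.move_straight([*B,.2],rate=.12)
env.goto([.5,-.1,.3],[-90,0,45]) 
env.goto([.35,-.25,.3],[-90,0,45]); st=env.read_state();print(st["clock"],st["force"].round(1))
import cv2
q=env.grab_frame("side");t=env.grab_frame("top")
f=lambda a,k:cv2.resize(a,None,fx=k,fy=k,interpolation=cv2.INTER_CUBIC)
z=np.zeros((600,800,3),np.uint8);z[:320,:400]=f(p["image"][130:210,200:300],4);z[:320,400:]=f(q["image"][130:210,200:300],4);z[320:,:400]=f(t["image"][145:215,190:290],4);z[320:,400:]=f(q["image"][185:325,200:400],2);cv2.imwrite("pics/t7.png",z)
E
```

```text
touch True [ 0.5783 -0.0388  0.0888] [ 0.3 -0.   3.2]
bottom True [ 0.5783 -0.0388  0.0866] [-1.6  1.   5.3]
hold [ 0.5783 -0.0388  0.0864] [-1.2  0.6  7.1] 29.3083
31.9333 [ 0.  -0.3  0.4]
```

View pics/t7.png

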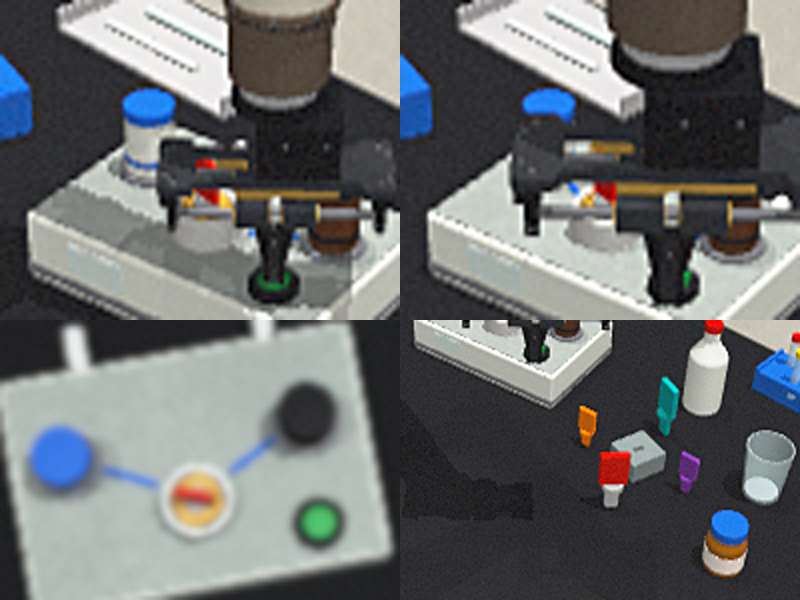

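```bash
python3 - <<'E'
from workcell import env
import numpy as np
B=[.5783,-.0388]
env.goto([.5,-.1,.3],[-90,0,45]); env.goto([*B,.2],[-90,0,45])
env.move_straight([*B,.105],rate=.12); env.dwell(.2); f0=env.read_state()["force"][2]
for z in np.arange(.095,.0779,-.001):
    h=env.move_straight([*B,z],rate=.03,force_limit=30); env.dwell(.1); st=env.read_state(); f=st["force"][2]-f0
    print("%.4f %.4f %.1f"%(z,st["position"][2],f),h)
    if f>18 or h: break
env.move_straight([*B,.2],rate=.12)
env.goto([.5,-.1,.3],[-90,0,45]); env.goto([.35,-.25,.3],[-90,0,45]); print(env.read_state()["clock"])
E
```

```text
0.0950 0.0950 0.2 False
0.0940 0.0940 0.1 False
0.0930 0.0930 0.1 False
0.0920 0.0923 1.5 False
0.0910 0.0912 2.0 False
0.0900 0.0901 1.9 False
0.0890 0.0891 3.2 False
0.0880 0.0881 4.1 False
0.0870 0.0871 3.3 False
0.0860 0.0864 6.8 False
0.0850 0.0863 11.1 False
0.0840 0.0862 14.9 False
0.0830 0.0862 19.4 False
42.0333
```

```bash
python3 - <<'E'
from workcell import env
import numpy as np,cv2
env.goto([.35,-.35,.3],[-90,0,45])
q=env.grab_frame("side");t=env.grab_frame("top")
f=lambda a,k:cv2.resize(a,None,fx=k,fy=k,interpolation=cv2.INTER_CUBIC)
z=np.zeros((450,800,3),np.uint8);z[:420,:400]=f(t["image"][145:250,190:290],4);z[:400,400:]=f(q["image"][130:230,200:300],4);cv2.imwrite("pics/t8.png",z)
for n in("beaker","wash_bottle","sample_jar","tip_box","dish"): print(n,[np.round(d["xyz"],3).tolist() for d in env.search_frame(t,n)[:1]])
print(env.read_state()["clock"])
E
```

```text
beaker [[0.653, -0.461, 0.044]]
wash_bottle [[0.742, -0.256, 0.115]]
sample_jar [[0.488, -0.48, 0.079]]
tip_box [[0.62, 0.429, 0.057]]
dish [[0.438, 0.404, 0.007]]
42.8667
```

View pics/t8.png

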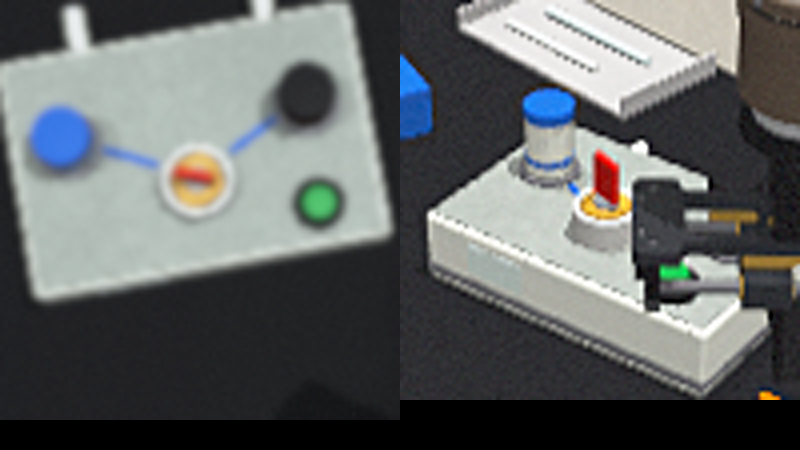

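The picture shows the key upright in the switch, its grip at (195,178) pointing towards the blue cap at (62,137). The green button at (318,203) is back up, and nothing else has moved.

```bash
python3 -c "
from workcell import env
env.close_job()"
```

```text
the job is handed in; nothing more can be done
```

The job is handed in, at about 43 s on the robot's clock (limit 58 s). The smaller red key is home in the switch and turned to its stop on the fresh (left, blue cap) side, and the start button has been pressed and let go.

- **Key insertion:** The first push caught on the keyhole chamfer 22 mm above home. Moving 1.5 mm along the slot let it in, and it stopped at tool height 0.112 m, where the shoulder meets the plug.
- **Turning:** I turned it anticlockwise only, until the resisting torque rose steadily to 0.5 N m at a tool angle of 87°. I estimate the stop at about 73° on the bench. The extra angle I put down to play of the key in the slot and arm flex; I could not see the red mark under the key to confirm it.
- **Start button:** I pressed it twice, because the first press did not clearly show that it had bottomed out. The second press showed 6 mm of travel and then a hard stop at up to 19 N. In the final picture the button is back up.
- **Other things:** The final pictures show the key upright in the switch with the gripper clear. The beaker, wash bottle, sample jar, tip box and dish are within 5 mm of where they were first seen, which is about the detector's accuracy. I checked the look-alike keys only by eye, before the second press, and they looked untouched.

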